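# Close the battery cases with their own lids

## Task

Take the wooden offcut off the open battery case and put it in the black scrap bin, then close both open cases with the lid that fits each, set down gently (not dropped) and seated flat all round. Leave the square spare lid, the screwdriver and the small jar where they are.

Things in the scene. Friction and masses are not known exactly. Their poses are not given: they have to be found in the camera images.
- case_long: the long, narrow open grey battery case 150 x 66 mm, 94 mm high, mouth 142 x 58 mm, filled up to 81 mm. 1.8 kg, loose. Origin: centre of its underside; x along the long side, z up. With the lid on, the lid's origin is 84 mm above this one. A wooden offcut lies across its mouth.
- case_wide: the shorter, wider open grey battery case 116 x 84 mm, 94 mm high, mouth 108 x 76 mm, filled up to 81 mm. 1.8 kg, loose. Origin: centre of its underside; x along the long side, z up. With the lid on, the lid's origin is 84 mm above this one.
- lid_long: grey plastic lid: plate 154 x 70 mm (z 10 to 16 mm), under it a locating plug 134 x 50 mm (z 0 to 10, tapered), on top a straight rib along x, 80 x 24 mm (z 16 to 44), to grasp it by, and two steel terminals 12 mm high near one edge. 0.16 kg. Origin: centre of the plug's underside, x along the long side, z up. Goes on either way round.
- lid_wide: grey plastic lid: plate 120 x 88 mm (z 10 to 16 mm), under it a locating plug 100 x 68 mm (z 0 to 10, tapered), on top a straight rib along x, 70 x 24 mm (z 16 to 44), to grasp it by, and two steel terminals 12 mm high near one edge. 0.16 kg. Origin: centre of the plug's underside, x along the long side, z up. Goes on either way round.
- lid_square: spare grey plastic lid: plate 108 x 108 mm (z 10 to 16 mm), under it a locating plug 88 x 88 mm (z 0 to 10, tapered), on top a straight rib along x, 70 x 24 mm (z 16 to 44), to grasp it by, and two steel terminals 12 mm high near one edge. 0.16 kg. Origin: centre of the plug's underside, x along the rib, z up. Fits neither case.
- offcut: wooden packing offcut, 130 mm long, 34 mm wide, 26 mm high (14 mm high in the last 35 mm towards +x), 70 g, lying across the rims of case_long. Origin: centre of its underside, x along its length.
- scrap_bin: open black bin, 210 (its x) x 160 (its y) mm, 100 mm high, walls 5 mm, fixed to the table at the right. Origin: centre of its underside.
- screwdriver: screwdriver, 170 mm, lying between the two cases; not needed; origin at its underside, x along it.
- plug_jar: small closed jar, 40 mm across and 55 mm high, standing among the lids; not needed; origin: centre of its underside.

How it is judged:
At the end, for the whole second after the job is handed in: Offcut at rest in the bin, under 80 mm above its underside; each upright case wears its own lid: within 6 mm of centred, 0.1 rad of aligned (either way round), tilt under 0.05 rad, lid origin 80 to 87.5 mm above the case's, at rest (x of offcut in the frame of scrap_bin between -0.1 and 0.1 m and y of offcut in the frame of scrap_bin between -0.075 and 0.075 m and z of offcut in the frame of scrap_bin below 0.08 m and linear speed of each of offcut, lid_long, lid_wide below 0.02 m/s and x of lid_long in the frame of case_long between -0.006 and 0.006 m and y of lid_long in the frame of case_long between -0.006 and 0.006 m and z of lid_long in the frame of case_long between 0.08 and 0.0875 m and angle between the x axis of lid_long and the x axis of case_long, either way round below 0.1 rad and angle between each of lid_long, case_long, lid_wide, case_wide's own z axis and vertical below 0.05 rad and x of lid_wide in the frame of case_wide between -0.006 and 0.006 m and y of lid_wide in the frame of case_wide between -0.006 and 0.006 m and z of lid_wide in the frame of case_wide between 0.08 and 0.0875 m and angle between the x axis of lid_wide and the x axis of case_wide, either way round below 0.1 rad); the robot touches nothing.
It fails at once if the spare square lid is disturbed (moved more than 30 mm) (distance of lid_square from where it was at the start of the episode above 0.03 m).
It fails at once if the screwdriver or the jar is disturbed (moved more than 30 mm) (distance of any of screwdriver, plug_jar from where it was at the start of the episode above 0.03 m).
It fails at once if lid_long is dropped onto its case (faster than 0.4 m/s within 16 mm of its seat) (horizontal distance between lid_long and case_long below 0.04 m and z of lid_long in the frame of case_long below 0.1 m and linear speed of lid_long above 0.4 m/s).
It fails at once if lid_wide is dropped onto its case (faster than 0.4 m/s within 16 mm of its seat) (horizontal distance between lid_wide and case_wide below 0.04 m and z of lid_wide in the frame of case_wide below 0.1 m and linear speed of lid_wide above 0.4 m/s).
It also fails if it takes over 67 s, if anything falls off the work surface, if the arm or the gripper's body presses on something with over 40 N, if the wrist force passes 120 N, or if a joint passes its speed limit or range.

## Robot

A 6-joint arm with a two-finger parallel gripper is mounted at the origin on the work surface. World frame = base frame: x ahead of the robot, y to its left, z up, the work surface at z = 0. Lengths are in m, angles in rad, forces in N, time in s.
With the tool pointing down it reaches from about 0.275 to 0.775 m from the base axis. Payload 14.6 kg.
Tool frame: the origin (TCP) lies at the very end of the fingers, on their centre line; the grasp point (between the pads) lies 19 mm behind it (r.grip_depth is the distance from the TCP to the grasp point, in m); z points along the fingers, y is the line along which they close (so a half turn about z gives the same grasp; the last joint's range is limited). The gripper opens to 85 mm and grips with 20 to 120 N. Pads are 22 mm wide; open, the fingers measure 114 mm over their backs; the gripper's body (76 mm by 85 mm) begins 54 mm behind the grasp point. The pads swing forward as they close: fully open they stand 13 mm farther back than shut.
Start: joints at [0.975, 0.263, -0.048, 1.259, 0, 1.415], TCP at [0.224, 0.475, 0.231] pointing down, gripper open.
Joint ranges: [-2.65, 2.65], [-0.89, 1.7], [-1.18, 1.37], [-2.13, 2.11], [-1.35, 1.29], [-3.14, 3.14]. Speed limits (rad/s): [1.89, 1.89, 2.57, 2.79, 3.14, 3.14].

## Interface

Orientations are given as a unit quaternion [x, y, z, w].
In Python, from rig import r gives the robot as it stands. The module is installed in compiled form; this text tells all that it offers.
- The arm moves only by the tool send_rows, never from a script. Its argument "targets" is a list of rows, each a list of 4 numbers: the shift along the tool's x, y, z each as a share of 0.04 m, from -1 to 1, then the turn about the tool's z as a share of 360 degrees, from -1 to 1. A call has 1 to 10 rows; each row shifts and turns the commanded pose from where the row before left it, along the tool's axes as they then stand; what a row does not reach is not made up. A row lasts 1/12 s, in which the tool goes at most 41.7 mm and 7.16 degrees, less where a joint would pass 70% of its speed; a pose out of reach is approached as far as the arm can. A call with a number of a shift or a turn outside -1 to 1 is refused whole. A call with a gripper value outside its range is refused whole. "jaw" is the opening, from 0 (shut) to 1 (fully open), set as the call begins (left out, the last holds). The fingers move at their own pace and stop on an object; "newtons" is the grip in N (left out, the last holds). Time passes only in rows, so rows that do not move let the fingers close. It gives the time, the measured TCP pose, the force, the opening and the grip force at its end, in the units of the state.
- r.read_state(): the state, without advancing time (a new reading comes with each control period).
- r.camera(name): name is "scene" or "side" or "wrist"; returns the picture (480x640x3 uint8, red, green, blue); there is no depth.
- r.camera_params(name): a dict with "mtx" (3x3 intrinsics, pixels), "R" (3x3) and "t" (3): a world point X has camera coordinates R X + t. Camera axes: x right, y down, z forward; pixel columns grow to the right and rows downward; lengths in m; the calibration is good to about 2 mm. The wrist camera is an equidistant fisheye: a pixel r from the principal point sees the ray r / f radians off the axis. A picture is of the moment at which its call begins: read the wrist's pose just before it. camera_params takes no time and is no camera call; for the wrist camera it gives the pose at the moment of the call.
- r.sign_off(): hands the job in; it is judged then, once.
The state is a dict: "clock": time; "joint_pos": joint angles; "qvel": joint speeds; "joint_efforts": joint torques, N m; "tool_pos": TCP position; "eef_rot": TCP orientation; "wrist_force": force on the tool from outside, world axes, zero at the start; "torque": the same for the moment, N m; "opening": finger opening in m; "grasp_force": force on a finger pad.
Only numpy, scipy, OpenCV 4.12 (cv2) and the standard library are available. Lean on these libraries where they do the work, as an engineer would, in place of code of your own. Each camera call takes 0.05 s, during which the arm holds its last target. There are 200 camera calls.

## Working session

There is one attempt and no reset: what is moved stays moved. The work goes in short steps, Python scripts to look and compute and a tool call to move; the robot and the scene stay as the last step left them, time stands still between calls to the robot, and variables do not carry over. Pictures are saved under pics/ and viewed, at most 10 in all, crops included, and the job is handed in when it is done.

Besides the shell and the picture viewer there is one more tool, called by a JSON object that holds its "method" and its "body", one argument or row to a line. send_rows: Moves the arm, as the interface text tells. Its arguments: {"type":"object","properties":{"targets":{"type":"array"},"jaw":{"type":"number"},"newtons":{"type":"number"}},"required":["targets"]}

```bash
mkdir -p pics; python3 - <<'E'
from rig import r
import cv2,numpy as np
s=r.read_state();print(s)
for n in["scene","side","wrist"]:
    p=r.camera_params(n);print(n,p)
    cv2.imwrite(f"pics/{n}0.png",r.camera(n)[:,:,::-1])
E
```

```text
{'clock': 0.0, 'joint_pos': array([ 9.74712388e-01,  2.63522249e-01, -4.89285813e-02,  1.25939663e+00,
       -1.74606369e-05,  1.41550143e+00]), 'qvel': array([-0.0024283 , -0.00092314, -0.00031456, -0.00062323, -0.00126207,
        0.00147975]), 'joint_efforts': array([-1.04274030e-03, -6.37605786e+01,  3.84572768e+01,  1.33890775e-02,
       -7.71229361e-05, -5.43436374e-05]), 'tool_pos': array([0.22384613, 0.47458827, 0.23082851]), 'eef_rot': array([ 2.18614583e-01,  9.75811143e-01, -4.92114279e-04, -1.84716339e-04]), 'wrist_force': array([-0.40835334,  0.08066382,  0.14802057]), 'torque': array([-0.00151326, -0.04490004, -0.02712159]), 'grasp_force': 0.0, 'opening': 0.08526373642677865}
scene {'mtx': array([[474.88986793,   0.        , 315.11172305],
       [  0.        , 474.88986793, 230.4609779 ],
       [  0.        ,   0.        ,   1.        ]]), 'R': array([[-0.85184113,  0.5235463 ,  0.01630823],
       [ 0.2988052 ,  0.51127424, -0.80580028],
       [-0.43021174, -0.68154084, -0.59196279]]), 't': array([ 0.46837469, -0.08450327,  1.25478543])}
side {'mtx': array([[533.49520705,   0.        , 319.8768053 ],
       [  0.        , 533.49520705, 248.99774476],
       [  0.        ,   0.        ,   1.        ]]), 'R': array([[ 0.99951059, -0.02567089,  0.0178771 ],
       [ 0.00130426, -0.53678125, -0.84372045],
       [ 0.03125514,  0.84333083, -0.53648506]]), 't': array([-0.55612717,  0.05663235,  1.21920087])}
wrist {'mtx': array([[371.64829954,   0.        , 321.72420681],
       [  0.        , 371.64829954, 239.06118606],
       [  0.        ,   0.        ,   1.        ]]), 'R': array([[ 0.4273227 ,  0.90409376, -0.00312733],
       [ 0.87155985, -0.41102086,  0.26729248],
       [ 0.24037207, -0.1169458 , -0.96361037]]), 't': array([-0.52337229, -0.03525593,  0.37898424])}
```

View pics/scene0.png

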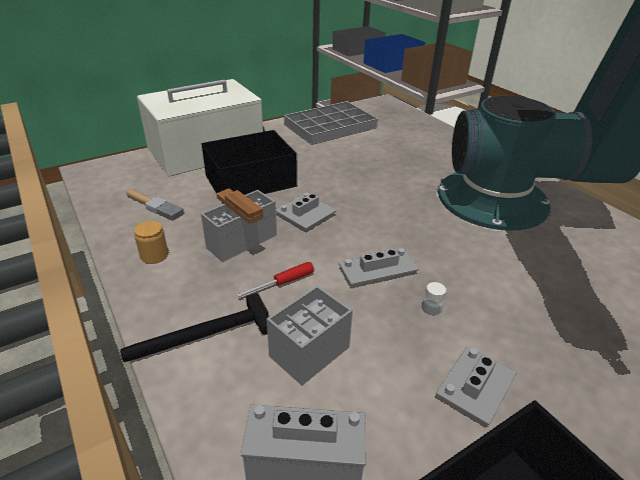

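View pics/side0.png

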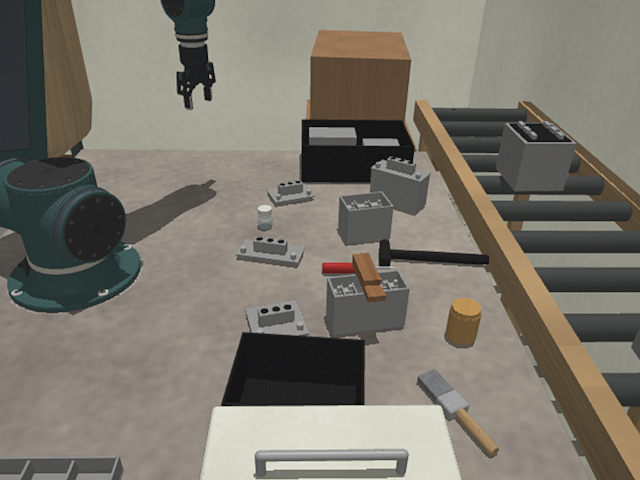

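The scene view shows the long case with the offcut at (240,220), the wide case at (310,335), the long lid at (378,265), two more lids at (305,210) and (477,383), the bin at (250,165) and the jar at (434,298). The side view shows the same things: the bin at (300,370), the long case at (367,300), the wide case at (365,218), and lids at (276,315), (270,250) and (290,190).

```bash
cat > h.py <<'E'
import cv2,numpy as np
from rig import r
P={n:r.camera_params(n) for n in("scene","side")}
def ray(n,uv,p=None):
    p=p or P[n];K=p["mtx"];uv=np.atleast_2d(np.array(uv,float))
    if n=="wrist":
        d=(uv-K[:2,2])/K[0,0];t=np.linalg.norm(d,axis=1,keepdims=True)
        c=np.hstack([d/np.maximum(t,1e-9)*np.sin(t),np.cos(t)])
    else: c=np.c_[(uv-K[:2,2])/K[0,0],np.ones(len(uv))]
    return -p["R"].T@p["t"],c@p["R"]
def onz(n,uv,z,p=None):
    o,d=ray(n,uv,p);return o+d*((z-o[2])/d[:,2])[:,None]
def tri(rays):
    A=np.zeros((3,3));b=np.zeros(3)
    for o,d in rays:
        d=d.ravel()/np.linalg.norm(d);M=np.eye(3)-np.outer(d,d);A+=M;b+=M@o
    X=np.linalg.solve(A,b)
    return X,max(np.linalg.norm((np.eye(3)-np.outer(d.ravel(),d.ravel())/(d@d.T if d.ndim==1 else (d.ravel()@d.ravel())))@(X-o)) for o,d in rays)
E
python3 - <<'E'
import cv2,numpy as np
for n,b in(("scene",(190,150,530,430)),("side",(210,140,450,410))):
    im=cv2.imread(f"pics/{n}0.png")
    x0,y0,x1,y1=b
    hsv=cv2.cvtColor(im,cv2.COLOR_BGR2HSV)
    m=((hsv[...,1]<22)&(hsv[...,2]>60)).astype(np.uint8)*255
    m=cv2.morphologyEx(m,cv2.MORPH_CLOSE,np.ones((3,3)))
    cs,_=cv2.findContours(m,cv2.RETR_EXTERNAL,cv2.CHAIN_APPROX_NONE)
    for c in cs:
        if cv2.contourArea(c)>150:
            a=cv2.approxPolyDP(cv2.convexHull(c),2,True)[:,0]
            print(n,cv2.contourArea(c),a.tolist())
    s=min(800/(x1-x0),600/(y1-y0))
    o=cv2.resize(im[y0:y1,x0:x1],None,fx=s,fy=s,interpolation=cv2.INTER_CUBIC)
    for v in range((x0//20+1)*20,x1,20):
        X=int((v-x0+.5)*s);cv2.line(o,(X,0),(X,6),(0,0,255),1);cv2.putText(o,str(v),(X-8,16),0,.35,(0,0,255))
    for v in range((y0//20+1)*20,y1,20):
        Y=int((v-y0+.5)*s);cv2.line(o,(0,Y),(6,Y),(0,0,255),1);cv2.putText(o,str(v),(7,Y+4),0,.35,(0,0,255))
    cv2.imwrite(f"pics/{n}z.png",o)
E
```

```text
scene 251.0 [[139, 436], [150, 445], [161, 474], [155, 479], [142, 479], [128, 441]]
scene 187.5 [[140, 428], [130, 432], [118, 420], [115, 412], [121, 407], [140, 422]]
scene 8443.0 [[364, 413], [365, 464], [361, 479], [246, 479], [240, 453], [251, 404]]
scene 1928.5 [[62, 397], [78, 472], [66, 479], [5, 479], [38, 414]]
scene 458.5 [[106, 365], [110, 363], [124, 372], [142, 400], [138, 409], [128, 411], [104, 385]]
scene 1470.0 [[53, 353], [60, 384], [0, 406], [0, 382], [3, 375]]
scene 3471.0 [[466, 347], [474, 348], [516, 372], [488, 425], [461, 413], [436, 394]]
scene 824.5 [[41, 298], [44, 317], [0, 331], [0, 311]]
scene 5606.0 [[317, 285], [352, 310], [349, 346], [301, 385], [269, 356], [266, 318]]
scene 607.0 [[439, 282], [446, 288], [444, 303], [439, 314], [431, 315], [422, 309], [422, 300], [426, 286], [431, 282]]
scene 479.5 [[30, 252], [34, 265], [23, 271], [0, 275], [0, 260], [22, 252]]
scene 1770.5 [[418, 268], [409, 274], [351, 285], [341, 271], [339, 262], [361, 255], [402, 248]]
scene 289.0 [[22, 210], [24, 226], [0, 232], [0, 219]]
scene 491.0 [[144, 204], [157, 196]
[... 1299 characters left out ...]
247], [297, 266], [239, 256]]
side 2207.5 [[639, 241], [527, 242], [517, 241], [511, 231], [524, 221], [613, 221], [639, 231]]
side 310.0 [[268, 205], [271, 207], [272, 225], [268, 229], [261, 229], [257, 219], [258, 207]]
side 1748.5 [[630, 210], [501, 210], [496, 208], [488, 194], [584, 194], [628, 202]]
side 707.0 [[314, 196], [280, 204], [274, 202], [266, 189], [279, 183], [301, 180]]
side 4683.0 [[430, 173], [425, 203], [388, 240], [347, 243], [338, 225], [339, 196], [376, 162], [390, 156], [415, 162]]
side 247.5 [[399, 145], [364, 145], [362, 139], [395, 138]]
side 799.0 [[354, 127], [355, 145], [309, 144], [309, 127]]
side 68732.0 [[639, 0], [639, 193], [515, 191], [83, 148], [72, 0]]
```

View pics/scenez.png

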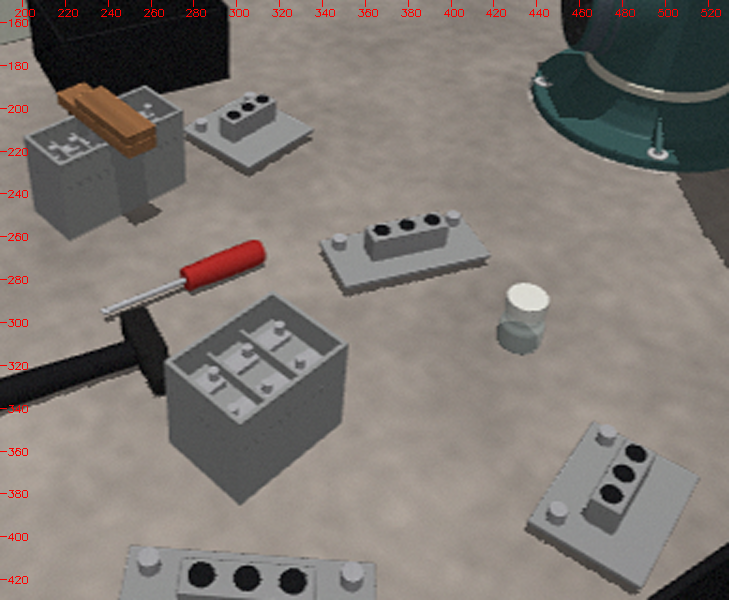

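View pics/sidez.png

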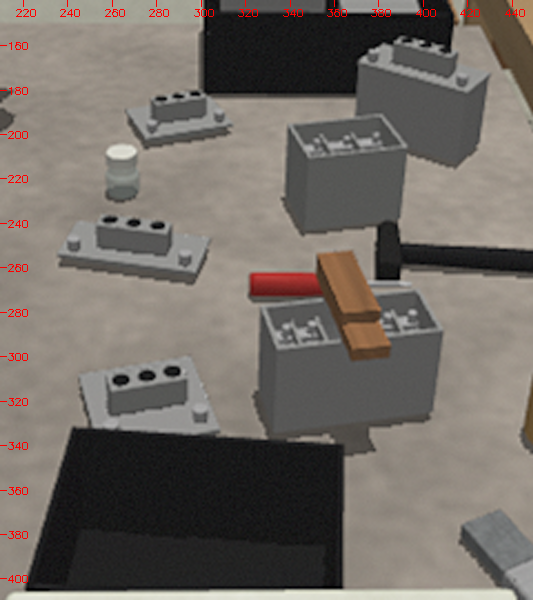

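The crops show the corners clearly: the low end of the offcut points toward the bin, and each rib has three dark holes on top that work as markers. Next I triangulate the rims, rib holes and offcut.

```bash
cat > m1.py <<'E'
from h import *
S=lambda L:np.array(L)/2.1429+[189.7,149.7]
D=lambda L:np.array(L)/2.2222+[209.7,139.7]
T=lambda a,b:tri([ray("scene",a),ray("side",b)])
# order: matching corners scene <-> side
def show(name,A,B):
    X=[T(a,b) for a,b in zip(S(A),D(B))]
    print(name);[print("  ",x.round(4),round(e,4)) for x,e in X]
    x=np.array([q for q,_ in X]); return x
w=show("wide",[(240,423),(347,347),(273,295),(168,362)],[(385,115),(288,123),(302,161),(406,148)])
l=show("long",[(66,155),(184,122),(142,88),(27,137)],[(424,290),(262,306),(274,348),(441,330)])
for x in(w,l):
    print("c",x.mean(0).round(4),"sides",np.linalg.norm(x-np.roll(x,-1,0),axis=1).round(4),"ang",[round(np.degrees(np.arctan2(*(x[j]-x[i])[1::-1])),1) for i,j in((0,1),(1,2),(3,2),(0,3))])
ims={n:cv2.imread(f"pics/{n}0.png") for n in P}
def holes(n,box):
    x0,y0,x1,y1=box;g=cv2.cvtColor(ims[n],cv2.COLOR_BGR2GRAY)[y0:y1,x0:x1]
    k,lab,st,ce=cv2.connectedComponentsWithStats((g<55).astype(np.uint8))
    i=[j for j in range(1,k) if st[j,4]>5]
    return sorted([tuple((ce[j]+[x0,y0]).round(2)) for j in i])
boxes={"A":((282,190,325,216),(252,302,296,318)),"long":((355,246,402,262),(250,235,288,245)),"C":((462,352,500,385),(274,180,304,188))}
for k,(a,b) in boxes.items():
    ha,hb=holes("scene",a),holes("side",b);print(k,ha,hb)
    if len(ha)==len(hb)==3:
        for o in(1,-1):
            X=[T(p,q) for p,q in zip(ha,hb[::o])]
            if max(e for _,e in X)<.01:
                x=np.array([q for q,_ in X]);d=x[2]-x[0];print("  ",x.round(4).tolist(),[round(e,4) for _,e in X],"ang",round(np.degrees(np.arctan2(d[1],d[0])),1))
E
python3 m1.py
python3 - <<'E'
import sys;sys.path.insert(0,'.')
from h import *
S=lambda L:np.array(L)/2.1429+[189.7,149.7]
D=lambda L:np.array(L)/2.2222+[209.7,139.7]
# lids' plate-top outer corners from scene at z=.016
for n,L in(("A",[(250,166),(313,131),(186,130)]),("long",[(320,241),(347,284),(490,250)]),("C",[(597,421),(528,523),(637,585),(698,477)])):
    x=onz("scene",S(L),.016);print(n,x.round(3).tolist(),np.linalg.norm(np.diff(x,axis=0),axis=1).round(3))
# offcut high top z~.12
x=onz("side",D([(316,255),(352,252),(380,310),(344,320)]),.12);print("off",x.round(3).tolist())
x=onz("scene",S([(157,130),(124,142),(78,107),(92,87)]),.12);print("off scene",x.round(3).tolist())
x=onz("side",D([(344,443-20)]),.0);
x=onz("side",D([(75,429),(343,444)]),.1);print("bin far rim",x.round(3).tolist())
x=onz("side",[(203,406+40)],.1)
jar=tri([ray("scene",S([(528,298)])),ray("side",D([(121,153)]))]);print("jar",jar)
dr=onz("scene",S([(105,314),(185,280),(262,250)]),.01);print("driver",dr.round(3).tolist())
E
```

```text
wide
   [0.7244 0.2395 0.0945] 0.0014
   [0.6119 0.217  0.0934] 0.0018
   [0.6249 0.1333 0.0881] 0.0041
   [0.7395 0.1597 0.0926] 0.0001
long
   [ 0.7095 -0.1256  0.0986] 0.0056
   [ 0.5686 -0.1362  0.0859] 0.0018
   [ 0.5784 -0.2085  0.0926] 0.0044
   [ 0.7224 -0.181   0.0928] 0.0003
c [0.6752 0.1874 0.0921] sides [0.1147 0.0848 0.1176 0.0813] ang [np.float64(-168.7), np.float64(-81.1), np.float64(-167.0), np.float64(-79.3)]
c [ 0.6448 -0.1628  0.0925] sides [0.1418 0.0733 0.1466 0.0571] ang [np.float64(-175.7), np.float64(-82.3), np.float64(-169.2), np.float64(-76.9)]
A [(np.float64(298.62), np.float64(203.19)), (np.float64(305.25), np.float64(199.56)), (np.float64(311.86), np.float64(195.93))] [(np.float64(264.0), np.float64(310.5)), (np.float64(275.88), np.float64(308.56)), (np.float64(287.12), np.float64(306.56))]
   [[0.4868, -0.1777, 0.0447], [0.4648, -0.1838, 0.0446], [0.442, -0.19, 0.0446]] [np.float64(0.0011), np.float64(0.001), np.float64(0.0013)] ang -164.7
long [(np.float64(367.73), np.float64(257.0)), (np.float64(379.36), np.float64(254.48)), (np.float64(391.31), np.flo
[... 461 characters left out ...]

A [[0.502, -0.118, 0.016], [0.404, -0.14, 0.016], [0.529, -0.215, 0.016]] [0.1   0.145]
long [[0.507, 0.026, 0.016], [0.52, 0.091, 0.016], [0.37, 0.123, 0.016]] [0.066 0.153]
C [[0.438, 0.33, 0.016], [0.554, 0.373, 0.016], [0.523, 0.45, 0.016], [0.412, 0.41, 0.016]] [0.123 0.083 0.118]
off [[0.617, -0.102, 0.12], [0.651, -0.097, 0.12], [0.665, -0.189, 0.12], [0.633, -0.203, 0.12]]
off scene [[0.623, -0.09, 0.12], [0.659, -0.088, 0.12], [0.672, -0.166, 0.12], [0.645, -0.194, 0.12]]
bin far rim [[0.416, -0.317, 0.1], [0.621, -0.335, 0.1]]
jar (array([0.41670002, 0.21879695, 0.05269546]), np.float64(0.0008964850024992653))
driver [[0.73, 0.007, 0.01], [0.645, 0.003, 0.01], [0.56, 0.003, 0.01]]
```

```bash
cat >> h.py <<'E'
from scipy.spatial.transform import Rotation as Ro
def pose(s=None):
    s=s or r.read_state();R=Ro.from_quat(s["eef_rot"]).as_matrix()
    return s["tool_pos"],np.degrees(np.arctan2(R[1,1],R[0,1]))   # closing yaw
def plan(wps,start=None):
    """wps: (x,y,z,yaw); prints rows in tool axes"""
    p,a=start or pose();p=np.array(p)
    for w in wps:
        q=np.array(w[:3],float);da=(w[3]-a+90)%180-90 if len(w)<5 else w[4]
        n=int(np.ceil(max(np.linalg.norm(q-p)/.0385,abs(da)/7.0,1)));rows=[]
        for i in range(n):
            d=(q-p)/n;c,s=np.cos(np.radians(a)),np.sin(np.radians(a))
            y=np.array([c,s,0]);x=np.array([-s,c,0])   # tool z down: x = y cross z
            rows.append([round(v,3)+0. for v in (d@x/.04,d@y/.04,-d[2]/.04,-da/n/360)]);a+=da/n
        rows=[[float(v) for v in k] for k in rows]
        print(n,"rows to",w,"\n ",rows);p=q
def wpic(name):
    p=r.camera_params("wrist");im=r.camera("wrist");cv2.imwrite(f"pics/{name}.png",im[:,:,::-1]);return p,im
def proj(p,X):
    X=np.atleast_2d(X);c=X@p["R"].T+p["t"];t=np.arctan2(np.linalg.norm(c[:,:2],axis=1),c[:,2])
    return c[:,:2]/np.linalg.norm(c[:,:2],axis=1,keepdims=True)*t[:,None]*p["mtx"][0,0]+p["mtx"][:2,2]
E
python3 - <<'E'
from h import *
x=onz("scene",[(474.81,380.1),(480.69,370.45),(486.34,361.16)],.044);print(x, np.degrees(np.arctan2(*(x[0]-x[2])[1::-1])))
p,a=pose();print(p,a,Ro.from_quat(r.read_state()["eef_rot"]).as_matrix().round(2).tolist())
plan([(x[1][0],x[1][1],.17,108)])
E
```

```text
[[0.50252536 0.39785901 0.044     ]
 [0.48066955 0.38976689 0.044     ]
 [0.4587967  0.38165398 0.044     ]] 20.333772657289856
[0.22388579 0.47465429 0.23093658] 64.7431831720651 [[-0.9, 0.43, -0.0], [0.43, 0.9, -0.0], [0.0, -0.0, -1.0]]
8 rows to (np.float64(0.48066955127276906), np.float64(0.3897668860501523), 0.17, 108) 
  [[-0.839, 0.102, 0.19, -0.015], [-0.845, 0.023, 0.19, -0.015], [-0.843, -0.057, 0.19, -0.015], [-0.834, -0.136, 0.19, -0.015], [-0.818, -0.214, 0.19, -0.015], [-0.794, -0.29, 0.19, -0.015], [-0.763, -0.364, 0.19, -0.015], [-0.725, -0.434, 0.19, -0.015]]
```

{"method": "send_rows", "body": {
  "targets": [
    [-0.84,0.1,0.19,-0.016],
    [-0.845,0.02,0.19,-0.016],
    [-0.84,-0.06,0.19,-0.016],
    [-0.83,-0.14,0.19,-0.016],
    [-0.81,-0.22,0.19,-0.016],
    [-0.79,-0.3,0.19,-0.016],
    [-0.76,-0.38,0.19,-0.016],
    [-0.71,-0.45,0.19,-0.016],
    [0,0,0,0]
  ],
  "jaw": 1,
  "newtons": 50
}}

```text
clock: 0.9
tool_pos: [0.4856, 0.3907, 0.1681]
eef_rot: [-0.183, 0.983, -0.001, -0.0]
wrist_force: [-0.0, 0.5, -0.5]
opening: 0.0853
grasp_force: 0.0
```

```bash
cat > look.py <<'E'
import sys
from h import *
# look.py name z x y half : dark round holes near world point, on plane z
name,z,x,y=sys.argv[1],*map(float,sys.argv[2:5])
print(pose(),r.read_state()["joint_pos"].round(2).tolist())
p,im=wpic(name);np.savez(f"pics/{name}.npz",R=p["R"],t=p["t"],mtx=p["mtx"])
u=proj(p,[x,y,z])[0];print("expected px",u.round(1))
g=cv2.cvtColor(im,cv2.COLOR_RGB2GRAY)
k,lab,st,ce=cv2.connectedComponentsWithStats((g<55).astype(np.uint8))
i=[j for j in range(1,k) if 20<st[j,4]<900 and np.hypot(*(ce[j]-u))<130]
for j in i:print(ce[j].round(1),st[j,2:].tolist(),onz("wrist",ce[j],z,p).round(4)[0])
E
python3 look.py w1 .044 .4807 .3898
```

```text
(array([0.4856348 , 0.39068149, 0.16809599]), np.float64(111.04134892722234)) [0.55, 0.46, 0.08, 1.2, -0.0, 0.18]
expected px [324.9 224.9]
[324.5 191.2] [22, 21, 364] [0.4575 0.3805 0.044 ]
[324.1 222.6] [21, 21, 343] [0.4793 0.3887 0.044 ]
[322.6 252.9] [18, 17, 138] [0.5015 0.396  0.044 ]
```

View pics/w1.png

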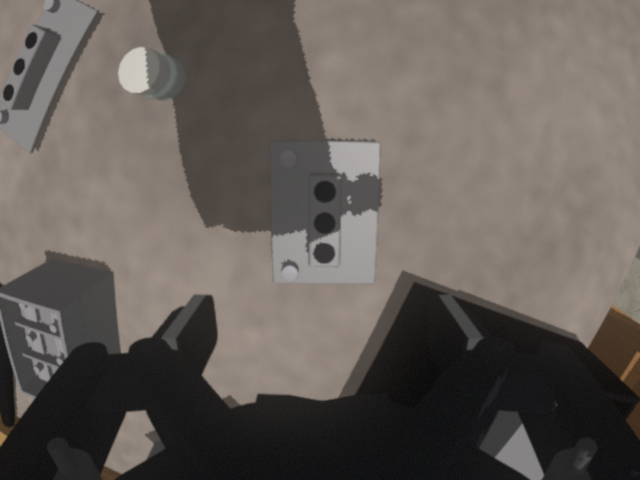

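The wrist view shows the wide lid, with its rib holes at (324,191/222/253) and its plate corners at (273,142) to (376,282). The crate's corner is at (405,272), so I check it for clearance.

```bash
python3 - <<'E'
from h import *
d=np.load("pics/w1.npz");p={k:d[k] for k in d}
for a,b in(((486.34,361.16),(324.5,191.2)),((480.69,370.45),(324.1,222.6)),((474.81,380.1),(323.2,253.4))):
    X,e=tri([ray("scene",a),ray("wrist",b,p)]);print(X.round(4),round(e,4))
c=onz("wrist",[(273,142),(380,140),(376,282),(273,282)],.016,p);print("plate",c.round(3).tolist(),c.mean(0),np.linalg.norm(c-np.roll(c,-1,0),axis=1).round(3),[round(np.degrees(np.arctan2(*(c[j]-c[i])[1::-1])),1) for i,j in((0,3),(1,2))])
for z in(0,.1):print("crate",onz("wrist",[(405,272)],z,p),onz("side",[(303,122),(303,180)],z),onz("scene",[(535,402)],z))
h=onz("wrist",[(324.5,191.2),(324.1,222.6)],.044,p);print(np.degrees(np.arctan2(*(h[1]-h[0])[1::-1])))
plan([(.4803,.3892,.055,110.3)])
E
```

```text
[0.4576 0.3808 0.0424] 0.0002
[0.4795 0.3889 0.0424] 0.0002
[0.5018 0.397  0.0428] 0.0004
plate [[0.439, 0.33, 0.016], [0.407, 0.408, 0.016], [0.518, 0.451, 0.016], [0.549, 0.369, 0.016]] [0.47813234 0.38956491 0.016     ] [0.084 0.119 0.088 0.117] [np.float64(19.3), np.float64(21.3)]
crate [[0.50472994 0.47712095 0.        ]] [[0.51624729 1.04567495 0.        ]
 [0.51678914 0.50752955 0.        ]] [[0.41797505 0.45930961 0.        ]]
crate [[0.47842777 0.44130029 0.1       ]] [[0.51644784 0.75658786 0.1       ]
 [0.51691357 0.29404519 0.1       ]] [[0.49983923 0.48837264 0.1       ]]
20.3660397205942
3 rows to (0.4803, 0.3892, 0.055, 110.3) 
  [[0.03, -0.009, 0.949, 0.0], [0.03, -0.009, 0.949, 0.0], [0.03, -0.009, 0.949, 0.0]]
```

```bash
python3 - <<'E'
from h import *
d=np.load("pics/w1.npz");p={k:d[k] for k in d}
print(tri([ray("scene",(535,402)),ray("wrist",(405,272),p)]),tri([ray("scene",(535,402)),ray("side",(303,122))]))
print(tri([ray("scene",(535,402)),ray("wrist",(418,286),p)]))
im=cv2.imread("pics/w1.png");cv2.imwrite("pics/w1c.png",cv2.resize(cv2.convertScaleAbs(im[220:420,320:640],alpha=2),None,fx=2.5,fy=2.5))
E
```

```text
(array([0.48084305, 0.46680084, 0.06538787]), np.float64(0.01446428181633287)) (array([0.53274394, 0.50991968, 0.1718948 ]), np.float64(0.02052412710921907))
(array([0.48638134, 0.47306443, 0.07489976]), np.float64(0.010373077388090289))
```

View pics/w1c.png

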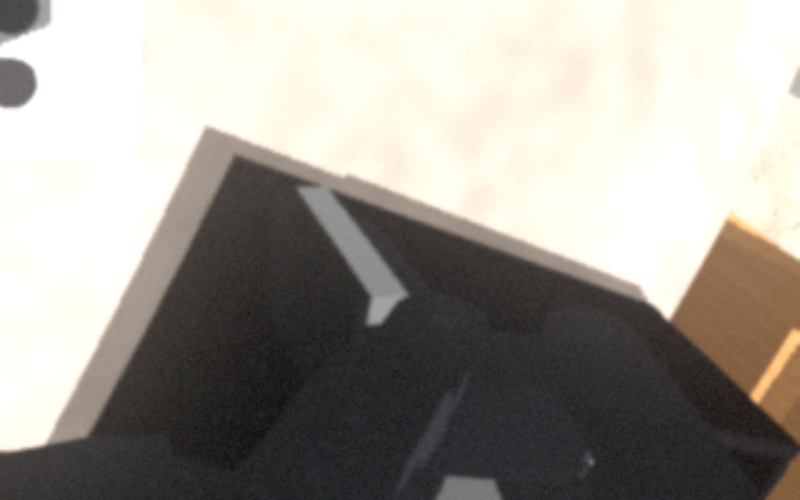

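{"method": "send_rows", "body": {
  "targets": [
    [0.15,0.01,0.9,0.002],
    [0,0,0.95,0],
    [0,0,0.9,0],
    [0,0,0.6,0],
    [0,0,0.3,0],
    [0,0,0,0]
  ],
  "jaw": 0.65
}}

```text
clock: 1.45
tool_pos: [0.4732, 0.3906, 0.022]
eef_rot: [-0.174, 0.985, -0.001, -0.002]
wrist_force: [-0.0, 0.8, -0.4]
opening: 0.0558
grasp_force: 0.0
```

{"method": "send_rows", "body": {
  "targets": [
    [0,0,0,0],
    [0,0,0,0],
    [0,0,0,0],
    [0,0,0,0],
    [0,0,0,0]
  ],
  "jaw": 0,
  "newtons": 50
}}

```text
clock: 1.87
tool_pos: [0.4761, 0.3918, 0.0262]
eef_rot: [-0.174, 0.985, 0.001, 0.001]
wrist_force: [-1.4, -0.9, 6.4]
opening: 0.0229
grasp_force: 50.1
```

{"method": "send_rows", "body": {
  "targets": [
    [0,0,-0.3,0],
    [0,0,-0.6,0],
    [0,0,-0.9,0],
    [0,0,-0.9,0],
    [0,0,-0.9,0],
    [0,0,-0.6,0],
    [0,0,-0.3,0],
    [0,0,0,0]
  ]
}}

```text
clock: 2.53
tool_pos: [0.4765, 0.3919, 0.2084]
eef_rot: [-0.174, 0.985, 0.001, 0.003]
wrist_force: [0.8, 0.8, -2.3]
opening: 0.0229
grasp_force: 49.5
```

```bash
python3 look.py w2 .22 .4793 .3888; python3 - <<'E'
from h import *
s=r.read_state();print(s["tool_pos"],s["opening"],s["grasp_force"],s["wrist_force"])
E
```

```text
(array([0.47649849, 0.39193012, 0.20838717]), np.float64(110.09635093644495)) [0.56, 0.43, 0.14, 1.28, 0.0, 0.21]
expected px [314.4 319.8]
[0.4759913  0.39159563 0.20615381] 0.023282898735604064 49.4925856590271 [ 0.44220796 -0.50053196 -2.73077762]
```

View pics/w2.png

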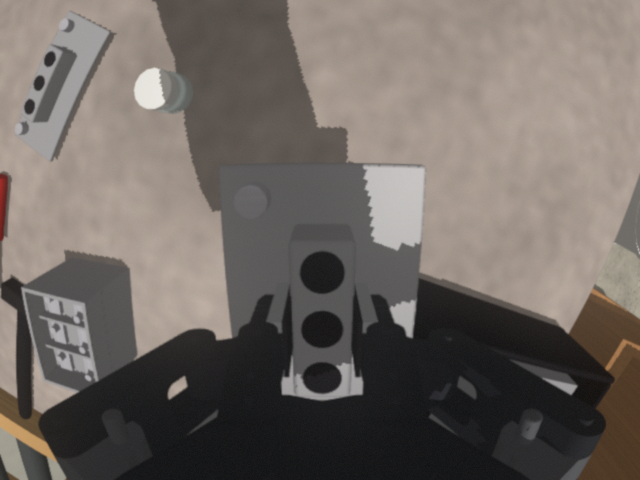

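The lid is held by its rib, with the holes at (321,272), (321,329) and (322,378). The fingers are about 5 mm off-centre along the rib. I work out the held offset and plan a viewpoint beside the wide case.

```bash
cat > held.py <<'E'
import sys
from h import *
# held.py name spacing : lid centre relative to TCP in tool frame from two first holes
name,sp=sys.argv[1],float(sys.argv[2])
from scipy.optimize import brentq
d=np.load(f"pics/{name}.npz");p={k:d[k] for k in d};g=cv2.cvtColor(cv2.imread(f"pics/{name}.png"),cv2.COLOR_BGR2GRAY)
k,lab,st,ce=cv2.connectedComponentsWithStats((g<58).astype(np.uint8))
c=sorted([tuple(ce[j][::-1]) for j in range(1,k) if 500<st[j,4]<3000 and abs(ce[j][0]-321)<25 and 0.75<st[j,2]/st[j,3]<1.4])
print([(round(a,1),round(b,1)) for a,b in c]);uv=[(b,a) for a,b in c[:2]]
f=lambda z:np.linalg.norm(np.subtract(*onz("wrist",uv,z,p)))-sp
tcp=np.array(eval(sys.argv[3]));yaw=float(sys.argv[4])
z=brentq(f,tcp[2]-.03,tcp[2]+.06);x=onz("wrist",uv,z,p)
cs,sn=np.cos(np.radians(yaw)),np.sin(np.radians(yaw))
for q in x:
    e=q-tcp;print("tool frame x,y,up",(e@[-sn,cs,0]).round(4),(e@[cs,sn,0]).round(4),e[2].round(4))
dd=x[1]-x[0];print("rib yaw",np.degrees(np.arctan2(dd[1],dd[0])))
E
python3 held.py w2 .02345 "[.4765,.3919,.2084]" 110.1
python3 -c "
from h import *
plan([(.66,.32,.22,130)])"
```

```text
[(np.float64(272.2), np.float64(321.7)), (np.float64(329.0), np.float64(321.7)), (np.float64(377.0), np.float64(321.5))]
tool frame x,y,up 0.0205 -0.001 0.0166
tool frame x,y,up -0.0029 -0.001 0.0166
rib yaw 20.036483402439735
6 rows to (0.66, 0.32, 0.22, 130) 
  [[-0.618, -0.544, -0.058, -0.009], [-0.585, -0.578, -0.058, -0.009], [-0.551, -0.611, -0.058, -0.009], [-0.514, -0.642, -0.058, -0.009], [-0.476, -0.671, -0.058, -0.009], [-0.437, -0.697, -0.058, -0.009]]
```

{"method": "send_rows", "body": {
  "targets": [
    [-0.4,-0.36,0,-0.006],
    [-0.6,-0.56,-0.1,-0.01],
    [-0.57,-0.6,-0.1,-0.01],
    [-0.53,-0.63,-0.1,-0.01],
    [-0.5,-0.66,-0.1,-0.01],
    [-0.46,-0.69,0,-0.01],
    [-0.13,-0.25,0,0],
    [0,0,0,0],
    [0,0,0,0]
  ]
}}

```text
clock: 3.33
tool_pos: [0.6609, 0.3213, 0.2186]
eef_rot: [-0.344, 0.939, 0.0, -0.001]
wrist_force: [-0.5, 0.1, -1.7]
opening: 0.023
grasp_force: 49.5
```

```bash
cat > case.py <<'E'
import sys
from h import *
# case.py name x y yaw L W : picture and crop around expected rim
name,x,y,yaw,L,W=sys.argv[1],*map(float,sys.argv[2:7])
print(pose());p,im=wpic(name);np.savez(f"pics/{name}.npz",R=p["R"],t=p["t"],mtx=p["mtx"])
c,s=np.cos(np.radians(yaw)),np.sin(np.radians(yaw))
q=np.array([[x+c*a*L/2-s*b*W/2,y+s*a*L/2+c*b*W/2,.094] for a,b in((1,1),(-1,1),(-1,-1),(1,-1))])
u=proj(p,q);print("expected corners",u.round(1).tolist())
x0,y0=np.clip(u.min(0)-30,0,None).astype(int);x1,y1=np.minimum(u.max(0)+30,[640,480]).astype(int)
sc=min(800/(x1-x0),600/(y1-y0));o=cv2.resize(im[y0:y1,x0:x1,::-1],None,fx=sc,fy=sc,interpolation=cv2.INTER_CUBIC)
o=cv2.convertScaleAbs(o,alpha=1.6)
cv2.imwrite(f"pics/{name}c.png",o[:600,:800]);print("crop",x0,y0,"scale",sc)
E
python3 case.py w3 .6752 .1874 12 .116 .084
```

```text
(array([0.66092535, 0.32128809, 0.21857095]), np.float64(130.19365793409906))
expected corners [[190.6, 226.6], [256.9, 87.0], [162.5, 45.0], [105.6, 179.9]]
crop 75 14 scale 2.479338842975207
```

View pics/w3c.png

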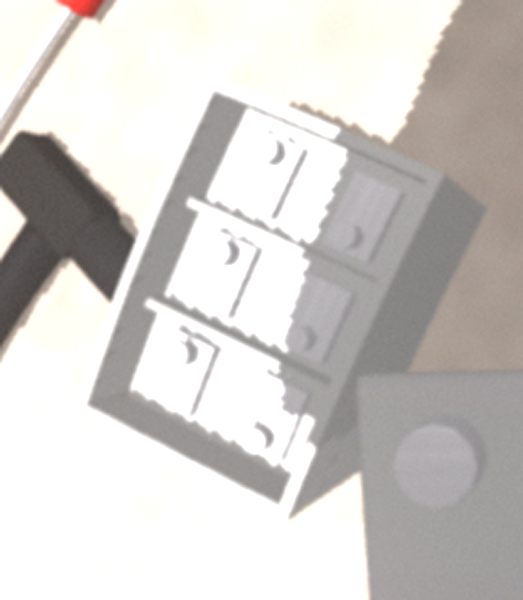

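The crop shows the wide case's rim corners at crop pixels (290,515), (443,175), (216,93) and (90,403).

```bash
cat > rim.py <<'E'
import sys
from h import *
name,pts,x0,y0,sc,z=sys.argv[1],eval(sys.argv[2]),*map(float,sys.argv[3:7])
d=np.load(f"pics/{name}.npz");p={k:d[k] for k in d}
uv=np.array(pts)/sc+[x0-.3,y0-.3]
x=onz("wrist",uv,z,p);print(x.round(4).tolist());print("c",x.mean(0).round(4),"sides",np.linalg.norm(x-np.roll(x,-1,0),axis=1).round(4),"ang",[round(np.degrees(np.arctan2(*(x[j]-x[i])[1::-1])),1) for i,j in((1,0),(2,3),(2,1),(3,0))])
E
python3 rim.py w3 "[(290,515),(443,175),(216,93),(90,403)]" 75 14 2.47934 .094
python3 rim.py w3 "[(290,515),(443,175),(216,93),(90,403)]" 75 14 2.47934 .090
```

```text
[[0.7193, 0.2389, 0.094], [0.6098, 0.2131, 0.094], [0.6313, 0.1372, 0.094], [0.7349, 0.161, 0.094]]
c [0.6738 0.1875 0.094 ] sides [0.1126 0.0789 0.1063 0.0794] ang [np.float64(13.2), np.float64(12.9), np.float64(105.8), np.float64(101.3)]
[[0.721, 0.2383, 0.09], [0.6097, 0.2121, 0.09], [0.6316, 0.1351, 0.09], [0.7368, 0.1593, 0.09]]
c [0.6748 0.1862 0.09  ] sides [0.1143 0.08   0.1079 0.0806] ang [np.float64(13.2), np.float64(12.9), np.float64(105.8), np.float64(101.3)]
```

```bash
python3 -c "
from h import *
plan([(.6716,.1869,.16,102.5)])"
```

```text
4 rows to (0.6716, 0.1869, 0.16, 102.5) 
  [[0.491, -0.689, 0.371, 0.019], [0.404, -0.744, 0.371, 0.019], [0.311, -0.787, 0.371, 0.019], [0.214, -0.819, 0.371, 0.019]]
```

{"method": "send_rows", "body": {
  "targets": [
    [0.24,-0.34,0.1,0.009],
    [0.47,-0.71,0.1,0.018],
    [0.38,-0.755,0.2,0.018],
    [0.29,-0.79,0.4,0.018],
    [0.11,-0.41,0.4,0.009],
    [0,0,0.3,0.005],
    [0,0,0,0],
    [0,0,0,0],
    [0,0,0,0]
  ]
}}

```text
clock: 4.13
tool_pos: [0.6695, 0.188, 0.1615]
eef_rot: [-0.11, 0.994, 0.0, 0.0]
wrist_force: [0.1, 0.5, -1.4]
opening: 0.0229
grasp_force: 49.5
```

```bash
python3 -c "
from h import *
print(pose());plan([(.6716,.1869,.14,102.5)])"
```

```text
(array([0.66945547, 0.1880013 , 0.1614922 ]), np.float64(102.68605735283295))
1 rows to (0.6716, 0.1869, 0.14, 102.5) 
  [[-0.046, -0.039, 0.537, 0.001]]
```

{"method": "send_rows", "body": {
  "targets": [
    [-0.04,-0.04,0.3,0],
    [0,0,0.3,0],
    [0,0,0.2,0],
    [0,0,0.1,0],
    [0,0,0.1,0],
    [0,0,0.06,0],
    [0,0,0.06,0],
    [0,0,0.06,0],
    [0,0,0,0]
  ]
}}

```text
clock: 4.88
tool_pos: [0.6716, 0.1856, 0.1131]
eef_rot: [-0.109, 0.994, -0.0, -0.0]
wrist_force: [-0.5, -0.6, -2.7]
opening: 0.0231
grasp_force: 49.6
```

{"method": "send_rows", "body": {
  "targets": [
    [0,0,0.04,0],
    [0,0,0.03,0],
    [0,0,0.02,0],
    [0,0,0,0]
  ]
}}

```text
clock: 5.22
tool_pos: [0.6717, 0.1856, 0.1102]
eef_rot: [-0.109, 0.994, -0.0, 0.0]
wrist_force: [-2.4, 0.9, 3.2]
opening: 0.0229
grasp_force: 50.2
```

{"method": "send_rows", "body": {
  "targets": [
    [0,0,0,0],
    [0,0,0,0],
    [0,0,0,0],
    [0,0,0,0]
  ],
  "jaw": 0.65
}}

```text
clock: 5.55
tool_pos: [0.6717, 0.1857, 0.1097]
eef_rot: [-0.109, 0.994, 0.0, 0.0]
wrist_force: [-0.1, -1.1, -0.3]
opening: 0.0555
grasp_force: 0.0
```

{"method": "send_rows", "body": {
  "targets": [
    [0,0,-0.4,0],
    [0,0,-0.8,0],
    [0,0,-0.8,0],
    [0,0,-0.7,0],
    [0,0,0,0],
    [0,0,0,0]
  ]
}}

```text
clock: 6.05
tool_pos: [0.6724, 0.1858, 0.2192]
eef_rot: [-0.109, 0.994, 0.0, 0.002]
wrist_force: [0.2, 0.3, -1.1]
opening: 0.0556
grasp_force: 0.0
```

```bash
python3 look.py w4 .128 .6745 .1875;python3 - <<'E'
from h import *
d=np.load("pics/w4.npz")
for n in P: cv2.imwrite(f"pics/{n}1.png",r.camera(n)[:,:,::-1])
plan([(.66,.03,.22,60),(.642,-.150,.2,10.5)])
E
```

```text
(array([0.67241596, 0.18580267, 0.21915078]), np.float64(102.54737391254014)) [0.15, 0.58, 0.44, 1.43, 0.0, -0.07]
expected px [325.4 246.5]
[321.7 210.6] [25, 24, 464] [0.6517 0.18   0.128 ]
[321.5 245.3] [24, 24, 414] [0.6743 0.1848 0.128 ]
[321.5 277.8] [21, 20, 321] [0.6966 0.1898 0.128 ]
7 rows to (0.66, 0.03, 0.22, 60) 
  [[0.16, -0.534, -0.013, 0.017], [0.102, -0.548, -0.013, 0.017], [0.044, -0.555, -0.013, 0.017], [-0.015, -0.557, -0.013, 0.017], [-0.074, -0.552, -0.013, 0.017], [-0.132, -0.541, -0.013, 0.017], [-0.189, -0.524, -0.013, 0.017]]
8 rows to (0.642, -0.15, 0.2, 10.5) 
  [[-0.233, -0.515, 0.062, 0.017], [-0.287, -0.487, 0.062, 0.017], [-0.338, -0.453, 0.062, 0.017], [-0.384, -0.414, 0.062, 0.017], [-0.427, -0.371, 0.062, 0.017], [-0.464, -0.322, 0.062, 0.017], [-0.496, -0.27, 0.062, 0.017], [-0.523, -0.215, 0.062, 0.017]]
```

{"method": "send_rows", "body": {
  "targets": [
    [0.16,-0.53,0,0.017],
    [0.1,-0.55,0,0.017],
    [0.04,-0.56,0,0.017],
    [-0.02,-0.56,0,0.017],
    [-0.07,-0.55,0,0.017],
    [-0.13,-0.54,0,0.017],
    [-0.19,-0.52,0,0.017]
  ],
  "jaw": 0.75
}}

```text
clock: 6.78
tool_pos: [0.6597, 0.0292, 0.2165]
eef_rot: [0.264, 0.965, -0.0, -0.001]
wrist_force: [-0.3, 0.4, -0.1]
opening: 0.0646
grasp_force: 0.0
```

{"method": "send_rows", "body": {
  "targets": [
    [-0.23,-0.52,0.06,0.017],
    [-0.29,-0.49,0.06,0.017],
    [-0.34,-0.45,0.06,0.017],
    [-0.38,-0.41,0.06,0.017],
    [-0.43,-0.37,0.06,0.017],
    [-0.46,-0.32,0.06,0.017],
    [-0.5,-0.27,0.06,0.017],
    [-0.52,-0.22,0.06,0.017],
    [0,0,0,0]
  ]
}}

```text
clock: 7.53
tool_pos: [0.6411, -0.1531, 0.1966]
eef_rot: [0.641, 0.767, -0.001, -0.001]
wrist_force: [-0.7, -0.5, 1.1]
opening: 0.0646
grasp_force: 0.0
```

```bash
cat > case2.py <<'E'
from h import *
import sys
name=sys.argv[1]
s=r.read_state();print(pose(),s["joint_pos"].round(2).tolist())
p,im=wpic(name);np.savez(f"pics/{name}.npz",R=p["R"],t=p["t"],mtx=p["mtx"])
h=cv2.cvtColor(im,cv2.COLOR_RGB2HSV);m=((h[...,0]>4)&(h[...,0]<20)&(h[...,1]>110)&(h[...,2]>50)).astype(np.uint8)
m=cv2.morphologyEx(m,cv2.MORPH_OPEN,np.ones((3,3)))
cs,_=cv2.findContours(m,0,2)
u=proj(p,[.642,-.15,.12])[0];print("exp",u)
for c in cs:
    if cv2.contourArea(c)>800:
        a=cv2.approxPolyDP(c,3,True)[:,0];print(a.tolist());print(onz("wrist",a,.12,p)[:,:2].round(3).tolist())
        rc=cv2.boxPoints(cv2.minAreaRect(c));x=onz("wrist",rc,.12,p);print("rect",x[:,:2].round(3).tolist(),x.mean(0).round(4),np.linalg.norm(x-np.roll(x,-1,0),axis=1).round(3))
E
python3 case2.py w5
```

```text
(array([ 0.64112894, -0.15307412,  0.19659647]), np.float64(10.209204155765255)) [-0.36, 0.51, 0.25, 1.32, -0.0, 1.04]
exp [324.10448844 243.81444256]
[[470, 287], [463, 301], [464, 314], [486, 345], [496, 346], [499, 338], [507, 334], [535, 342], [541, 328], [540, 317], [516, 290], [496, 277], [481, 279]]
[[0.744, -0.163], [0.742, -0.173], [0.747, -0.183], [0.774, -0.206], [0.783, -0.206], [0.782, -0.199], [0.788, -0.195], [0.818, -0.2], [0.818, -0.187], [0.813, -0.178], [0.782, -0.16], [0.762, -0.153], [0.751, -0.156]]
rect [[0.734, -0.173], [0.762, -0.142], [0.829, -0.188], [0.796, -0.224]] [ 0.7803 -0.1818  0.12  ] [0.042 0.081 0.049 0.08 ]
[[302, 157], [301, 340], [346, 341], [355, 160]]
[[0.62, -0.1], [0.639, -0.22], [0.669, -0.215], [0.651, -0.096]]
rect [[0.618, -0.101], [0.65, -0.095], [0.675, -0.214], [0.638, -0.221]] [ 0.6453 -0.1576  0.12  ] [0.033 0.122 0.038 0.122]
[[639, 143], [632, 152], [637, 155], [630, 159], [635, 165], [630, 167], [633, 171], [629, 178], [635, 184], [628, 180], [627, 185], [632, 187], [626, 190], [626, 195], [633, 194], [632, 198], [624, 197], [62
[... 715 characters left out ...]
79], [0.861, -0.078], [0.866, -0.085], [0.857, -0.094], [0.864, -0.095], [0.862, -0.106], [0.865, -0.102], [0.871, -0.107], [0.863, -0.11], [0.866, -0.118], [0.875, -0.123], [0.864, -0.128], [0.873, -0.132], [0.86, -0.132], [0.874, -0.136], [0.866, -0.138], [0.878, -0.153], [0.872, -0.154], [0.87, -0.165], [0.879, -0.176], [0.868, -0.173], [0.863, -0.18], [0.859, -0.168], [0.844, -0.173], [0.855, -0.175], [0.844, -0.178], [0.845, -0.181], [0.837, -0.18], [0.837, -0.207], [0.911, -0.25], [0.917, -0.223], [0.916, -0.138], [0.873, -0.05], [0.866, -0.05], [0.872, -0.046]]
rect [[0.838, -0.228], [0.863, -0.029], [0.946, -0.022], [0.924, -0.253]] [ 0.8927 -0.1331  0.12  ] [0.201 0.084 0.232 0.089]
```

{"method": "send_rows", "body": {
  "targets": [
    [0.08,0.08,0.4,0.004],
    [0,0,0.8,0],
    [0,0,0.7,0],
    [0,0,0.35,0],
    [0,0,0.2,0],
    [0,0,0,0],
    [0,0,0,0]
  ]
}}

```text
clock: 8.17
tool_pos: [0.6449, -0.1456, 0.1008]
eef_rot: [0.647, 0.763, 0.0, -0.0]
wrist_force: [0.5, -0.8, 1.1]
opening: 0.0641
grasp_force: 0.0
```

{"method": "send_rows", "body": {
  "targets": [
    [0,0,0,0],
    [0,0,0,0],
    [0,0,0,0],
    [0,0,0,0]
  ],
  "jaw": 0,
  "newtons": 40
}}

```text
clock: 8.5
tool_pos: [0.6453, -0.1462, 0.1018]
eef_rot: [0.647, 0.762, 0.0, 0.001]
wrist_force: [-0.1, 1.7, 5.4]
opening: 0.0331
grasp_force: 39.9
```

{"method": "send_rows", "body": {
  "targets": [
    [0,0,-0.2,0],
    [0,0,-0.6,0],
    [0,0,-0.8,0],
    [0,0,-0.8,0],
    [0,0,-0.4,0],
    [0,0,0,0]
  ]
}}

```text
clock: 9.0
tool_pos: [0.6461, -0.1465, 0.2174]
eef_rot: [0.647, 0.762, 0.001, 0.003]
wrist_force: [1.7, -0.1, -0.5]
opening: 0.0333
grasp_force: 40.0
```

```bash
python3 -c "
from h import *
print(onz('scene',[(203,146),(206,150),(297,158),(264,132),(297,150)],.1)); plan([(.52,-.405,.215,75)]);plan([(.52,-.405,.215,-75)])"
```

```text
[[ 0.61034422 -0.46974991  0.1       ]
 [ 0.61195572 -0.44400116  0.1       ]
 [ 0.42877329 -0.28805345  0.1       ]
 [ 0.43177629 -0.46843842  0.1       ]
 [ 0.40658188 -0.32677828  0.1       ]]
10 rows to (0.52, -0.405, 0.215, 75) 
  [[-0.587, -0.416, 0.006, -0.018], [-0.535, -0.48, 0.006, -0.018], [-0.477, -0.538, 0.006, -0.018], [-0.412, -0.589, 0.006, -0.018], [-0.342, -0.632, 0.006, -0.018], [-0.268, -0.667, 0.006, -0.018], [-0.189, -0.694, 0.006, -0.018], [-0.109, -0.711, 0.006, -0.018], [-0.027, -0.719, 0.006, -0.018], [0.056, -0.717, 0.006, -0.018]]
13 rows to (0.52, -0.405, 0.215, -75) 
  [[-0.451, -0.32, 0.005, 0.018], [-0.485, -0.267, 0.005, 0.018], [-0.512, -0.21, 0.005, 0.018], [-0.532, -0.151, 0.005, 0.018], [-0.546, -0.09, 0.005, 0.018], [-0.552, -0.028, 0.005, 0.018], [-0.552, 0.035, 0.005, 0.018], [-0.545, 0.097, 0.005, 0.018], [-0.53, 0.158, 0.005, 0.018], [-0.509, 0.217, 0.005, 0.018], [-0.481, 0.273, 0.005, 0.018], [-0.447, 0.325, 0.005, 0.018], [-0.408, 0.374, 0.005, 0.018]]
```

{"method": "send_rows", "body": {
  "targets": [
    [-0.4,-0.25,0,-0.012],
    [-0.6,-0.42,0,-0.018],
    [-0.55,-0.49,0,-0.018],
    [-0.5,-0.55,0,-0.018],
    [-0.43,-0.6,0,-0.018],
    [-0.36,-0.64,0,-0.018],
    [-0.28,-0.67,0,-0.018],
    [-0.2,-0.7,0,-0.018],
    [-0.12,-0.71,0,-0.018],
    [-0.03,-0.71,0,-0.018]
  ]
}}

```text
clock: 9.83
tool_pos: [0.5406, -0.4093, 0.2123]
eef_rot: [0.154, 0.988, 0.0, -0.0]
wrist_force: [0.8, 0.6, -1.0]
opening: 0.0331
grasp_force: 40.0
```

```bash
python3 -c "
from h import *
plan([(.50,-.395,.215,75),(.50,-.395,.065,75)])"
```

```text
2 rows to (0.5, -0.395, 0.215, 75) 
  [[0.538, 0.015, -0.033, -0.004], [0.537, 0.028, -0.033, -0.004]]
4 rows to (0.5, -0.395, 0.065, 75) 
  [[0.0, 0.0, 0.938, 0.0], [0.0, 0.0, 0.938, 0.0], [0.0, 0.0, 0.938, 0.0], [0.0, 0.0, 0.938, 0.0]]
```

{"method": "send_rows", "body": {
  "targets": [
    [0.54,0.01,0,-0.004],
    [0.54,0.03,0.2,-0.004],
    [0,0,0.8,0],
    [0,0,0.9,0],
    [0,0,0.9,0],
    [0,0,0.6,0],
    [0,0,0.3,0],
    [0,0,0,0]
  ]
}}

```text
clock: 10.5
tool_pos: [0.4993, -0.3923, 0.0614]
eef_rot: [0.132, 0.991, 0.002, -0.002]
wrist_force: [0.1, 0.2, -1.5]
opening: 0.0325
grasp_force: 40.0
```

{"method": "send_rows", "body": {
  "targets": [
    [0,0,0,0],
    [0,0,0,0],
    [0,0,0,0],
    [0,0,0,0]
  ],
  "jaw": 0.75
}}

```text
clock: 10.83
tool_pos: [0.5011, -0.3941, 0.0657]
eef_rot: [0.132, 0.991, -0.001, 0.001]
wrist_force: [-0.7, -0.6, -0.2]
opening: 0.0641
grasp_force: 0.0
```

{"method": "send_rows", "body": {
  "targets": [
    [0,0,-0.5,0],
    [0,0,-0.9,0],
    [0,0,-0.9,0],
    [0,0,-0.9,0],
    [0,0,-0.5,0],
    [0,0,0,0]
  ]
}}

```text
clock: 11.33
tool_pos: [0.502, -0.3949, 0.218]
eef_rot: [0.132, 0.991, -0.002, 0.003]
wrist_force: [1.3, -0.7, 0.4]
opening: 0.0639
grasp_force: 0.0
```

```bash
python3 - <<'E'
from h import *
print(pose());p,im=wpic("w6")
h=cv2.cvtColor(im,cv2.COLOR_RGB2HSV);m=((h[...,0]>4)&(h[...,0]<20)&(h[...,1]>110)&(h[...,2]>30)).astype(np.uint8)
cs,_=cv2.findContours(cv2.morphologyEx(m,cv2.MORPH_OPEN,np.ones((3,3))),0,2)
for c in cs:
    if cv2.contourArea(c)>600:print(cv2.contourArea(c),onz("wrist",cv2.boxPoints(cv2.minAreaRect(c)),.03,p).round(3)[:,:2].tolist())
plan([(.4394,.0758,.17,76.8)])
E
```

```text
(array([ 0.5019645 , -0.3948587 ,  0.21804577]), np.float64(74.82940970697067))
4950.5 [[0.565, -0.437], [0.448, -0.388], [0.462, -0.355], [0.58, -0.402]]
13 rows to (0.4394, 0.0758, 0.17, 76.8) 
  [[0.352, 0.842, 0.087, 0.0], [0.35, 0.842, 0.087, 0.0], [0.347, 0.843, 0.087, 0.0], [0.345, 0.844, 0.087, 0.0], [0.343, 0.845, 0.087, 0.0], [0.341, 0.846, 0.087, 0.0], [0.339, 0.847, 0.087, 0.0], [0.336, 0.848, 0.087, 0.0], [0.334, 0.849, 0.087, 0.0], [0.332, 0.85, 0.087, 0.0], [0.33, 0.851, 0.087, 0.0], [0.327, 0.851, 0.087, 0.0], [0.325, 0.852, 0.087, 0.0]]
```

The offcut is lying inside the bin. Next is the long lid.

{"method": "send_rows", "body": {
  "targets": [
    [0.2,0.45,0,0],
    [0.35,0.84,0,0],
    [0.35,0.84,0,0],
    [0.35,0.84,0,0],
    [0.35,0.85,0,0],
    [0.34,0.85,0,0],
    [0.34,0.85,0,0],
    [0.34,0.85,0,0],
    [0.34,0.85,0,0],
    [0.33,0.85,0.1,0]
  ],
  "jaw": 0.65
}}

```text
clock: 12.22
tool_pos: [0.4574, -0.046, 0.2083]
eef_rot: [0.132, 0.991, -0.0, 0.0]
wrist_force: [0.8, -0.5, 0.2]
opening: 0.0559
grasp_force: 0.0
```

{"method": "send_rows", "body": {
  "targets": [
    [0.33,0.85,0.2,-0.003],
    [0.33,0.85,0.3,-0.002],
    [0.33,0.85,0.3,0],
    [0.13,0.4,0.2,0],
    [0,0,0,0],
    [0,0,0,0]
  ]
}}

```text
clock: 12.72
tool_pos: [0.4427, 0.0784, 0.1678]
eef_rot: [0.115, 0.993, -0.0, -0.001]
wrist_force: [0.8, 0.3, 0.0]
opening: 0.0552
grasp_force: 0.0
```

```bash
python3 look.py w7 .044 .4394 .0758; python3 - <<'E'
from h import *
plan([(.4394,.0758,.022,76.8)])
E
```

```text
(array([0.4427262 , 0.07838761, 0.16779813]), np.float64(76.75043333188326)) [-0.01, 0.17, -0.35, 1.05, -0.0, 0.22]
expected px [318.8 227.1]
[313.7 192.2] [18, 19, 182] [0.4133 0.0782 0.044 ]
[316.9 226. ] [21, 21, 343] [0.4382 0.0746 0.044 ]
[316.4 259.9] [20, 19, 284] [0.4638 0.0681 0.044 ]
4 rows to (0.4394, 0.0758, 0.022, 76.8) 
  [[0.021, -0.017, 0.914, 0.0], [0.021, -0.017, 0.914, 0.0], [0.021, -0.017, 0.914, 0.0], [0.021, -0.017, 0.914, 0.0]]
```

{"method": "send_rows", "body": {
  "targets": [
    [0.08,-0.07,0.5,0],
    [0,0,0.9,0],
    [0,0,0.9,0],
    [0,0,0.8,0],
    [0,0,0.4,0],
    [0,0,0.15,0],
    [0,0,0,0],
    [0,0,0,0]
  ]
}}

```text
clock: 13.43
tool_pos: [0.4404, 0.0751, 0.0233]
eef_rot: [0.117, 0.993, 0.0, 0.0]
wrist_force: [-0.7, -0.1, 0.2]
opening: 0.0558
grasp_force: 0.0
```

{"method": "send_rows", "body": {
  "targets": [
    [0,0,0,0],
    [0,0,0,0],
    [0,0,0,0],
    [0,0,0,0]
  ],
  "jaw": 0,
  "newtons": 50
}}

```text
clock: 13.77
tool_pos: [0.4405, 0.0756, 0.0236]
eef_rot: [0.116, 0.993, -0.0, 0.001]
wrist_force: [-1.6, -1.6, 11.5]
opening: 0.0232
grasp_force: 49.0
```

{"method": "send_rows", "body": {
  "targets": [
    [0,0,-0.3,0],
    [0,0,-0.7,0],
    [0,0,-0.9,0],
    [0,0,-0.9,0],
    [0,0,-0.9,0],
    [0,0,-0.6,0],
    [0,0,-0.3,0],
    [0,0,0,0],
    [0,0,0,0]
  ]
}}

```text
clock: 14.52
tool_pos: [0.4398, 0.0757, 0.2067]
eef_rot: [0.116, 0.993, 0.0, 0.001]
wrist_force: [0.6, -0.1, -2.0]
opening: 0.0226
grasp_force: 50.2
```

```bash
python3 look.py w8 .22 .4394 .0758; python3 - <<'E'
import subprocess
from h import *
p,a=pose();print(subprocess.run(["python3","held.py","w8",".0262",str(p.tolist()),str(a)],capture_output=True,text=True))
plan([(.64,-.05,.22,76)]);
E
```

```text
(array([0.43982412, 0.07572741, 0.20665761]), np.float64(76.63176778919862)) [-0.01, 0.14, -0.28, 1.15, -0.0, 0.22]
expected px [323.6 316. ]
CompletedProcess(args=['python3', 'held.py', 'w8', '.0262', '[0.4393441010270153, 0.07575023208794658, 0.20583550924790442]', '76.62851857317102'], returncode=0, stdout='[(np.float64(252.5), np.float64(321.4)), (np.float64(321.0), np.float64(321.8)), (np.float64(378.4), np.float64(321.8))]\ntool frame x,y,up 0.0286 -0.0008 0.0228\ntool frame x,y,up 0.0024 -0.0006 0.0228\nrib yaw -13.105700232865063\n', stderr='')
this script no longer has the robotException ignored in: <_io.TextIOWrapper mode='rw' encoding='UTF-8'>
Traceback (most recent call last):
BrokenPipeError: [Errno 32] Broken pipe
```

```bash
python3 - <<'E'
from h import *
plan([(.69,.0,.215,110)]);
E
```

```text
7 rows to (0.69, 0.0, 0.215, 110) 
  [[-0.933, -0.056, -0.033, -0.013], [-0.926, -0.134, -0.033, -0.013], [-0.911, -0.21, -0.033, -0.013], [-0.891, -0.285, -0.033, -0.013], [-0.864, -0.358, -0.033, -0.013], [-0.831, -0.429, -0.033, -0.013], [-0.793, -0.496, -0.033, -0.013]]
```

{"method": "send_rows", "body": {
  "targets": [
    [-0.5,-0.03,0,-0.01],
    [-0.93,-0.1,-0.05,-0.013],
    [-0.92,-0.17,-0.05,-0.013],
    [-0.9,-0.25,-0.05,-0.013],
    [-0.87,-0.33,-0.05,-0.013],
    [-0.84,-0.4,0,-0.013],
    [-0.8,-0.47,0,-0.013],
    [-0.38,-0.27,0,-0.005],
    [0,0,0,0],
    [0,0,0,0]
  ]
}}

```text
clock: 15.4
tool_pos: [0.6915, 0.0017, 0.2119]
eef_rot: [-0.174, 0.985, 0.001, -0.002]
wrist_force: [-0.2, 0.1, -2.1]
opening: 0.0232
grasp_force: 50.1
```

```bash
python3 case.py w9 .645 -.163 8 .150 .066
```

```text
(array([0.69153636, 0.00172941, 0.21186967]), np.float64(110.04935946243828))
expected corners [[161.8, 208.7], [197.8, 12.3], [122.6, 9.9], [92.1, 194.2]]
crop 62 0 scale 2.5210084033613445
```

View pics/w9c.png

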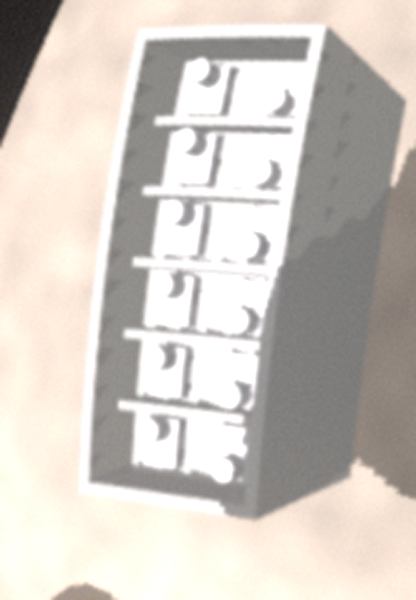

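The crop shows the long case's rim corners at crop pixels (257,518), (328,25), (138,31) and (80,491).

```bash
for z in .094 .088; do python3 rim.py w9 "[(257,518),(328,25),(138,31),(80,491)]" 62 0 2.521 $z; done
```

```text
[[0.7115, -0.1191, 0.094], [0.565, -0.1463, 0.094], [0.5778, -0.2113, 0.094], [0.7236, -0.1838, 0.094]]
c [ 0.6445 -0.1651  0.094 ] sides [0.149  0.0663 0.1484 0.0659] ang [np.float64(10.5), np.float64(10.7), np.float64(101.1), np.float64(100.6)]
[[0.7134, -0.1213, 0.088], [0.5636, -0.1491, 0.088], [0.5766, -0.2157, 0.088], [0.7258, -0.1876, 0.088]]
c [ 0.6449 -0.1684  0.088 ] sides [0.1525 0.0678 0.1518 0.0674] ang [np.float64(10.5), np.float64(10.7), np.float64(101.1), np.float64(100.6)]
```

```bash
python3 - <<'E'
from h import *
plan([(.6465,-.164,.165,100.6)]);
E
```

```text
5 rows to (0.6465, -0.164, 0.165, 100.6) 
  [[0.493, -0.704, 0.239, 0.005], [0.47, -0.72, 0.239, 0.005], [0.446, -0.735, 0.239, 0.005], [0.421, -0.749, 0.239, 0.005], [0.396, -0.763, 0.239, 0.005]]
```

{"method": "send_rows", "body": {
  "targets": [
    [0.25,-0.35,0,0.003],
    [0.48,-0.71,0.1,0.005],
    [0.46,-0.73,0.2,0.005],
    [0.43,-0.74,0.3,0.005],
    [0.41,-0.75,0.3,0.005],
    [0.2,-0.39,0.3,0.003],
    [0,0,0,0],
    [0,0,0,0],
    [0,0,0,0]
  ]
}}

```text
clock: 16.2
tool_pos: [0.6465, -0.1634, 0.1672]
eef_rot: [-0.094, 0.996, 0.0, 0.0]
wrist_force: [1.0, 0.3, -1.3]
opening: 0.0232
grasp_force: 50.1
```

```bash
python3 - <<'E'
from h import *
print(pose());plan([(.6465,-.164,.14,100.6)]);
E
```

```text
(array([ 0.64652331, -0.16337153,  0.16720087]), np.float64(100.75792657693898))
1 rows to (0.6465, -0.164, 0.14, 100.6) 
  [[0.004, -0.015, 0.68, 0.0]]
```

{"method": "send_rows", "body": {
  "targets": [
    [0,-0.01,0.3,0],
    [0,0,0.3,0],
    [0,0,0.25,0],
    [0,0,0.15,0],
    [0,0,0.1,0],
    [0,0,0.1,0],
    [0,0,0.1,0],
    [0,0,0.06,0],
    [0,0,0.06,0],
    [0,0,0,0]
  ]
}}

```text
clock: 17.03
tool_pos: [0.6469, -0.1645, 0.1094]
eef_rot: [-0.094, 0.996, 0.0, -0.0]
wrist_force: [-0.6, -0.9, -2.4]
opening: 0.0229
grasp_force: 50.1
```

{"method": "send_rows", "body": {
  "targets": [
    [0,0,0.03,0],
    [0,0,0.02,0],
    [0,0,0.02,0],
    [0,0,0,0]
  ]
}}

```text
clock: 17.37
tool_pos: [0.6471, -0.1646, 0.1076]
eef_rot: [-0.094, 0.996, -0.0, 0.0]
wrist_force: [-3.0, -0.3, 6.1]
opening: 0.0231
grasp_force: 51.0
```

Contact came at the predicted seat height. I release, back off and check both lids.

{"method": "send_rows", "body": {
  "targets": [
    [0,0,0,0],
    [0,0,0,0],
    [0,0,0,0],
    [0,0,0,0]
  ],
  "jaw": 0.65
}}

```text
clock: 17.7
tool_pos: [0.6471, -0.1645, 0.1069]
eef_rot: [-0.094, 0.996, -0.0, 0.0]
wrist_force: [0.2, 0.7, -0.1]
opening: 0.0555
grasp_force: 0.0
```

{"method": "send_rows", "body": {
  "targets": [
    [0,0,-0.4,0],
    [0,0,-0.8,0],
    [0,0,-0.9,0],
    [0,0,-0.9,0],
    [0.5,0,-0.5,0],
    [0.9,0,0,0],
    [0.9,0,0,0],
    [0.9,0,0,0],
    [0.9,0,0,0],
    [0,0,0,0]
  ]
}}

```text
clock: 18.53
tool_pos: [0.481, -0.1951, 0.2475]
eef_rot: [-0.093, 0.996, 0.0, -0.001]
wrist_force: [0.1, 0.2, 1.1]
opening: 0.0551
grasp_force: 0.0
```

```bash
python3 - <<'E'
from h import *
print(pose())
ims={n:r.camera(n) for n in P}
for n in P:cv2.imwrite(f"pics/{n}2.png",ims[n][:,:,::-1])
def holes(n,c):
    g=cv2.cvtColor(ims[n],cv2.COLOR_RGB2GRAY);k,lab,st,ce=cv2.connectedComponentsWithStats((g<58).astype(np.uint8))
    return sorted(tuple(ce[j].round(1)) for j in range(1,k) if 8<st[j,4]<200 and np.hypot(*(ce[j]-c))<30)
for nm,X,yaw in(("wide",(.6745,.1875,.128),13),("long",(.6445,-.1645,.128),10.6)):
    h={}
    for n in P:
        c=P[n]["R"]@np.array(X)+P[n]["t"];u=(P[n]["mtx"]@c)[:2]/c[2];h[n]=holes(n,u)
    print(nm,h)
    if all(len(v)==3 for v in h.values()):
        for a,b in zip(h["scene"],h["side"][::-1]):
            x,e=tri([ray("scene",a),ray("side",b)]);print("  ",x.round(4),round(e,4))
a=cv2.resize(ims["scene"][170:400,190:370],None,fx=2.2,fy=2.2,interpolation=2);b=cv2.resize(ims["side"][160:430,250:430],(396,506),interpolation=2)
o=np.zeros((506,800,3),np.uint8);o[:a.shape[0],:396]=a[:506];o[:506,400:796]=b
cv2.imwrite("pics/fin.png",o[:,:,::-1])
E
```

```text
(array([ 0.48099747, -0.19506424,  0.24746545]), np.float64(100.64462021322568))
wide {'scene': [(np.float64(292.2), np.float64(278.1)), (np.float64(299.7), np.float64(305.9)), (np.float64(310.2), np.float64(298.8)), (np.float64(320.7), np.float64(291.8))], 'side': [(np.float64(357.2), np.float64(188.9)), (np.float64(366.2), np.float64(188.4)), (np.float64(375.1), np.float64(187.3))]}
long {'scene': [(np.float64(236.8), np.float64(193.6))], 'side': [(np.float64(355.5), np.float64(269.7)), (np.float64(368.8), np.float64(268.2)), (np.float64(382.2), np.float64(266.9))]}
```

View pics/fin.png

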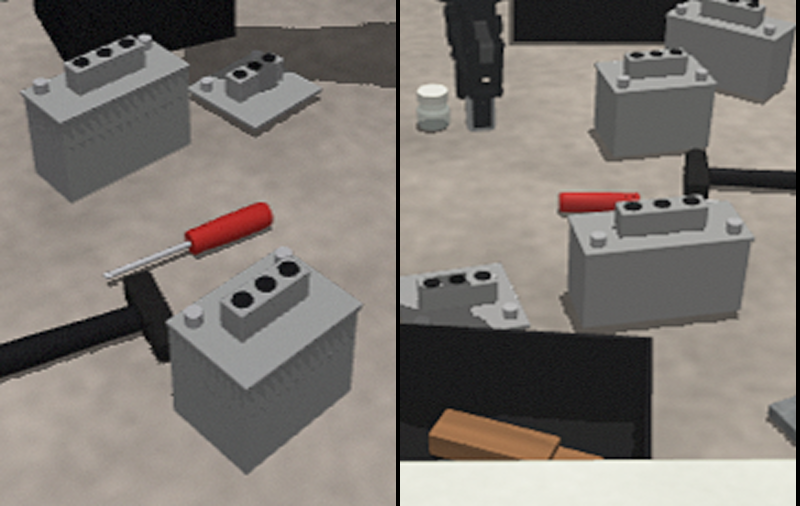

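Both lids look flat and flush, and the offcut is in the bin. I make a last numeric check of rib heights and slopes.

```bash
python3 - <<'E'
from h import *
for S,D in(([(299.7,305.9),(310.2,298.8),(320.7,291.8)],[(375.1,187.3),(366.2,188.4),(357.2,188.9)]),([(227,197.9),(236.8,193.6),(247.4,189.2)],[(382.2,266.9),(368.8,268.2),(355.5,269.7)])):
    for a,b in zip(S,D):
        x,e=tri([ray("scene",a),ray("side",b)]);print(x.round(4),round(e,4))
E
```

```text
[0.6979 0.1919 0.1286] 0.0008
[0.6751 0.1863 0.1281] 0.0009
[0.6523 0.1818 0.1288] 0.001
[ 0.6715 -0.1593  0.1282] 0.0003
[ 0.6458 -0.1645  0.1283] 0.0013
[ 0.6192 -0.1695  0.1284] 0.0009
```

Rib tops are level at 128 mm, which is the expected 84 + 44 mm, and both lids are centred, so I hand in.

```bash
python3 -c "
from rig import r
print(r.sign_off())"
```

```text
the job is handed in; nothing more can be done
None
```

I handed the job in at about 18.5 s of the 67 s: the offcut is in the bin and both cases wear their own lids, level at the expected height; the hand-in call returned no verdict.

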